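Hand-wind a stalled changeover switch

ROBOT

A 7-joint arm with a two-finger parallel gripper is mounted at the origin on the work surface. World frame = base frame: x ahead of the robot, y to its left, z up, the work surface at z = 0. Lengths are in m, angles in degrees, forces in N, time in s.
With the tool pointing down it reaches from about 0.425 to 0.875 m from the base axis. Payload 4.7 kg.
Tool frame: the origin (TCP) lies at the very end of the fingers, on their centre line; the grasp point (between the pads) lies 19 mm behind it (env.grasp_offset is the distance from the TCP to the grasp point, in m); z points along the fingers, y is the line along which they close (so a half turn about z gives the same grasp; the last joint's range is limited). The gripper opens to 87 mm and grips with 3 to 60 N. Pads are 19 mm wide; open, the fingers measure 117 mm over their backs; the gripper's body (75 mm by 190 mm) begins 51 mm behind the grasp point.
Start: joints at [-73.677, 18.392, -4.016, 83.108, 1.295, 78.541, -3.26], TCP at [0.174, 0.626, 0.223] pointing down, gripper open.
Joint ranges: [-163.93, 163.93], [-17.29, 119.83], [-79.2, 71.16], [3.27, 140.29], [-89.18, 269.18], [5.43, 117.66], [-154.24, 154.24]. Speed limits (degrees/s): [147.25, 147.25, 180, 180, 180, 180, 180].

INTERFACE

Orientations are given as [roll, pitch, yaw] about the fixed x, y, z axes, in that order (R = Rz(yaw) Ry(pitch) Rx(roll)).
In Python, from cell import env gives the robot as it stands. The module is installed in compiled form; this text tells all that it offers.
- The arm moves only by the tool drive_tool, never from a script. Its argument "moves" is one flat list of numbers, 5 for each row, row after row: the shift along the tool's x, y, z in units of 40 mm (1.0 is 40 mm), then the turn about the tool's z in units of 10 degrees (1.0 is 10 degrees), then the finger opening in mm, from 0 to 87. A call has 1 to 5 rows; each row is the pose to reach, as a shift and turn from the pose commanded when the call began, along the tool's axes at that moment; what a row does not reach only later rows make up. A row lasts 1/8 s, in which the tool goes at most 62.5 mm and 10.7 degrees, less where a joint would pass 70% of its speed; a pose out of reach is approached as far as the arm can. A call with a gripper value outside its range is refused whole. The fingers move at their own pace and stop on an object; "squeeze" is the grip in N (left out, the last holds). Time passes only in rows, so rows that repeat a pose let the fingers close. It gives the time, the measured TCP pose, the force, the opening and the grip force at its end, in the units of the state.
- env.get_obs(): the state, without advancing time (a new reading comes with each control period).
- env.read_camera(name): name is "scene" or "top" or "wrist"; returns (picture, depth): 400x640x3 uint8, red, green, blue; 400x640 float32, m along the optical axis (not along the pixel's ray), 0 where there is no reading.
- env.camera_model(name): a dict with "K" (3x3 intrinsics, pixels), "rvec" (rotation vector, rad) and "tvec" (3), from world to camera coordinates, as OpenCV has them; the wrist camera has in their place "tool_from_camera" (4x4, takes a point from camera to tool coordinates, whose origin is the TCP and whose axes are the flange's). Camera axes: x right, y down, z forward; pixel columns grow to the right and rows downward; lengths in m; the calibration is good to about 2 mm. A picture is of the moment at which its call begins: read the wrist's pose just before it. camera_model takes no time and is no camera call.
- env.sign_off(): hands the job in; it is judged then, once.
The state is a dict: "time_s": time; "qpos": joint angles; "joint_velocities": joint speeds; "effort": joint torques, N m; "tool_pos": TCP position; "tool_rot": TCP orientation; "force": force on the tool from outside, world axes, zero at the start; "wrist_torque": the same for the moment, N m; "grip_width": finger opening in m; "grasp_force": force on a finger pad.
Only numpy, scipy, OpenCV 4.12 (cv2) and the standard library are available. Lean on these libraries where they do the work, as an engineer would, in place of code of your own. Each camera call takes 0.05 s, during which the arm holds its last target. There are 200 camera calls.

TASK

The motorised changeover switch on the bench has stalled part-way, so wind it over by hand: turn the mode selector a full quarter turn clockwise from automatic to hand, which draws the locking bolt from under the T-handle. Then press the T-handle in, feeling gently for the hidden clutch without ever forcing it, and wind it clockwise, regrasping as needed, until the position pointer stands at its two-stroke mark. Finally let the handle spring back out, leaving the selector at hand and the other things on the bench where they lie.

Things in the scene. Friction and masses are not known exactly. Their poses are not given: they have to be found in the camera images.
- unit: Motorised changeover switch on its back, fixed: steel plate 270 x 420 x 4 mm carrying a block 150 x 310 mm (dark switch below, light grey drive module above), its operating face 129 mm above the bench. Origin: on the bench under its centre; x across the block, y along it, z up. On the face, at x = 0: selector at y = +85 mm, T-handle at y = -85 mm. A motor sticks out 50 mm at the +y end.
- selector_grip (a point): Mode selector, a black bar knob: bar 66 mm long (34 mm from the axis at the tail, 31 mm at the pointed nose), 18 mm wide, 26 mm tall. This point: on its upright turning axis at mid height of the bar, 160 mm above the bench. Below the bar a round hub of 21 mm radius, its top 13 mm under this point. x runs along the bar to the nose, z up. Takes about 0.12 N m; stays where it is left.
- selector (a joint): Selector angle in rad, growing clockwise seen from above: 0 = automatic (nose to the unit's +x), 1.57 = hand, at its stop (nose to the unit's -y, towards the T-handle). It starts within 0.1 rad of automatic. Turning it draws the locking bolt back 12.7 mm per rad; the bolt clears the handle's collar only beyond about 1.27 rad.
- bolt_tip (a point): Top edge of the steel locking bolt (26 mm wide, 12 mm high) at its tip. In automatic it reaches 16 mm in under the handle's collar and stops the handle after 1 mm of pressing. It slides along the unit's y, moved by the selector, through a steel guide bridge on the face (36 x 50 mm, 20 mm high, from y = -36 to +14 mm of the unit).
- handle_grip (a point): T-handle: black bar 125 mm long with round ends, 22 mm wide and tall, on a hub of 18 mm radius. This point: on its upright turning axis at mid height of the bar, 177 mm above the bench when out. x runs along the bar, z up. Starts at any angle. Under it a steel collar of 30 mm radius, its top 27 mm below this point, goes down with the handle but does not turn. Out, the handle spins freely.
- handle: The same T-handle as a  origin on its turning axis, 48 mm below the grip point (129 mm above the bench, level with the operating face, when out); x along the bar, z up. The clutch pins are hidden under it, inside the drive module.
- plunge (a joint): How far the T-handle is pressed straight down, in m: 0 = out, 0.014 = fully in. A spring resists (net about 5 N to start, 10 N fully in) and puts the handle out again when it is let go, so it must be held in while it is turned.
- clutch (a point): Fixed point on the face, on the handle's axis, above the hidden clutch. With the bolt drawn, two pins under the handle meet the clutch wheel after 4 mm: on a tooth it stops there (10 N more than the spring shows it; over 50 N damages it), over a gap it goes down to 14 mm and drives. Gaps every 90 degrees of handle turning, open about 8 degrees each side of their middle; where they lie cannot be seen.
- indicator (a joint): Angle of the position pointer in rad, clockwise from above: 0 = one-stroke mark, 0.63 = ring (middle), 1.257 = two-stroke mark; hard stop at 1.40. It turns 0.4 rad per rad of the engaged handle (clockwise), after up to 16 degrees of slack; driving takes about 0.3 N m and the switch stays where it is left. It starts between 0.1 and 0.44.
- dial_pivot (a point): Pivot of the position pointer, on the operating face 129 mm above the bench. The white dial lies from here 47 mm towards the unit's +x, 41 mm to each side.
- indicator_tip (a point): Tip of the black position pointer, 36 mm from its pivot. At the one-stroke mark of the dial it points 36 degrees to the +y side of the unit's x axis, at the two-stroke mark 36 degrees to the -y side.
- meter: Bystander: dark multimeter 175 x 85 x 44 mm, loose on the bench. Origin under its centre.
- carton: Bystander: cardboard carton 110 x 75 x 60 mm, loose on the bench. Origin under its centre.
- screwdriver: Bystander: black-handled screwdriver 200 mm long, loose on the bench.
- terminals: Bystander: 160 mm length of mounting rail with six grey terminal blocks, 47 mm high, loose on the bench. Origin under its centre.

How it is judged:
By the outcome, as a careful person would: the job done as asked, in the order asked, and still so for the second after the job is handed in, with the robot touching nothing.
It also fails if it takes over 72 s, if anything falls off the work surface, if the arm or the gripper's body presses on something with over 40 N, if the wrist force passes 120 N, or if a joint passes its speed limit or range.

## Working session

There is one attempt and no reset: what is moved stays moved. The work goes in short steps, Python scripts to look and compute and a tool call to move; the robot and the scene stay as the last step left them, time stands still between calls to the robot, and variables do not carry over. Pictures are saved under pics/ and viewed, at most 10 in all, crops included, and the job is handed in when it is done.

Besides the shell and the picture viewer there is one more tool, called by a JSON object that holds its "api" and its "payload", one argument or row to a line. drive_tool: Moves the arm, as the interface text tells. Its arguments: {"type":"object","properties":{"moves":{"type":"array","items":{"type":"number"}},"squeeze":{"type":"number"}},"required":["moves"]}

```bash
mkdir -p pics; ls; cat > h.py <<'E'
from cell import env
import numpy as np, cv2
from scipy.spatial.transform import Rotation as R
def cam(name):
    """returns pic, depth, K, T(world from cam)"""
    o=env.get_obs(); m=env.camera_model(name); p,d=env.read_camera(name)
    T=np.eye(4)
    if name=="wrist":
        t=np.eye(4); t[:3,:3]=R.from_euler('xyz',o["tool_rot"],degrees=True).as_matrix(); t[:3,3]=o["tool_pos"]
        T=t@np.array(m["tool_from_camera"])
    else:
        c=np.eye(4); c[:3,:3]=cv2.Rodrigues(np.array(m["rvec"],float))[0]; c[:3,3]=np.ravel(m["tvec"]); T=np.linalg.inv(c)
    return p,d,np.array(m["K"]),T
def ray(K,T,u,v,z):
    r=T[:3,:3]@np.linalg.inv(K)@np.array([u,v,1.]); return T[:3,3]+r*(z-T[2,3])/r[2]
def cloud(d,K,T):
    v,u=np.indices(d.shape); P=np.stack([(u-K[0,2])/K[0,0]*d,(v-K[1,2])/K[1,1]*d,d],-1)
    return P@T[:3,:3].T+T[:3,3]
def save(n,p): cv2.imwrite("pics/"+n,p[...,::-1])
E
python3 - <<'E'
from h import *
print(env.get_obs())
for n in("top","scene"):
    p,d,K,T=cam(n); save(n+"0.png",p); np.savez(n+"0.npz",p=p,d=d,K=K,T=T); print(n,K,T)
E
```

```text
pics
{'time_s': 0.0, 'qpos': array([-73.6762809 ,  18.43920002,  -4.01440704,  83.17545165,
         1.29648748,  78.539777  ,  -3.26141814]), 'joint_velocities': array([ 0.01171228,  0.10186061,  0.12750305, -0.03631176, -0.01192899,
        0.12673822,  0.00036941]), 'effort': array([-2.83140635e-04, -4.91278768e+01, -4.03975379e-01, -3.12532032e+01,
       -6.38216198e-02,  4.38560452e-02,  1.75396112e-04]), 'tool_pos': array([0.17380047, 0.62576055, 0.22145495]), 'tool_rot': array([-1.79890892e+02,  7.54584461e-03,  1.64483862e+02]), 'force': array([-0.29257504, -0.00396647,  0.76148907]), 'wrist_torque': array([-0.01304818, -0.08957809,  0.01508811]), 'grasp_force': 0.0, 'grip_width': 0.08685993530197793}
top [[450.11909643   0.         325.18582303]
 [  0.         450.11909643 196.99501903]
 [  0.           0.           1.        ]] [[ 2.74723765e-02 -9.88003710e-01  1.51966895e-01  3.60434071e-01]
 [-9.99621942e-01 -2.73225388e-02  3.07448991e-03  5.82381402e-02]
 [ 1.11451394e-03 -1.51993906e-01 -9.88380802e-01  1.58984740e+00]
 [ 0.00000000e+00  0.00000000e+00  0.00000000e+00  1.00000000e+00]]
scene [[499.44570575   0.         313.1264507 ]
 [  0.         499.44570575 199.96480583]
 [  0.           0.           1.        ]] [[ 0.60489501  0.67512313 -0.42226862  1.20705725]
 [ 0.79622049 -0.50505114  0.333101   -0.41285317]
 [ 0.01161694 -0.53771006 -0.84304978  1.31085175]
 [ 0.          0.          0.          1.        ]]
```

View pics/top0.png

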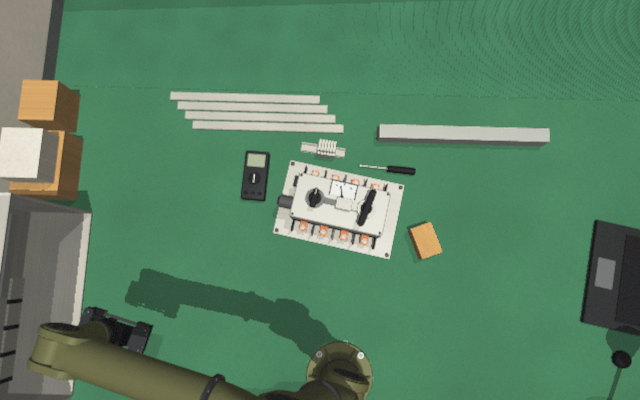

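View pics/scene0.png

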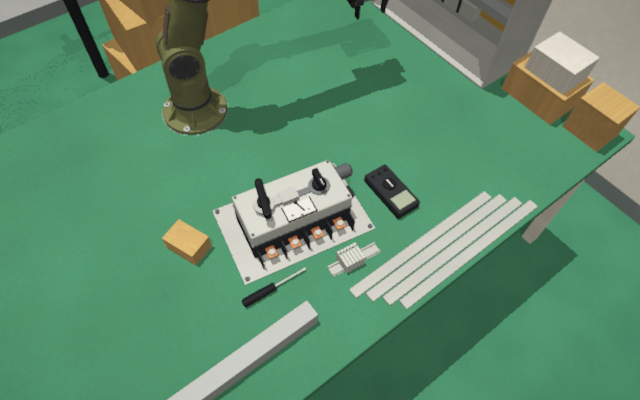

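The top view shows the unit with its motor at (285,202), selector at (315,198), T-handle at (367,207) and dial at (343,188). The meter is at (256,175), and the carton (425,240), screwdriver (390,169) and terminals (325,148) lie clear.

```bash
python3 - <<'E'
from h import *
f=np.load("top0.npz"); p,d,K,T=[f[k] for k in("p","d","K","T")]
W=cloud(d,K,T); z=W[...,2]
print("sel",ray(K,T,315,198,.173),"hnd",ray(K,T,367,207,.188))
roi=np.zeros(z.shape,bool); roi[150:265,265:410]=1
m=(z>.115)&(z<.145)&roi
pts=W[m][:,:2].astype(np.float32)*1000; print(m.sum(),np.median(z[m]),cv2.minAreaRect(pts))
m=(z>.172)&roi
n,l,s,c=cv2.connectedComponentsWithStats(m.astype(np.uint8))
for i in range(1,n):
    q=W[l==i]; print(s[i],q.mean(0),cv2.minAreaRect(q[:,:2].astype(np.float32)*1000))
E
```

```text
sel [0.57414696 0.09497117 0.173     ] hnd [ 0.54782408 -0.06954603  0.188     ]
3727 0.12929108327380057 ((571.3292846679688, 37.77323913574219), (359.9416809082031, 150.89468383789062), 78.86610412597656)
[342 152   1   1   1] [0.36043407 0.05823814 1.5898474 ] ((360.43408203125, 58.23814010620117), (0.0, 0.0), 0.0)
[312 154   1   1   1] [0.36043407 0.05823814 1.5898474 ] ((360.43408203125, 58.23814010620117), (0.0, 0.0), 0.0)
[408 154   1   1   1] [0.36043407 0.05823814 1.5898474 ] ((360.43408203125, 58.23814010620117), (0.0, 0.0), 0.0)
[358 159   1   1   1] [0.36043407 0.05823814 1.5898474 ] ((360.43408203125, 58.23814010620117), (0.0, 0.0), 0.0)
[271 161   1   1   1] [0.36043407 0.05823814 1.5898474 ] ((360.43408203125, 58.23814010620117), (0.0, 0.0), 0.0)
[352 164   2   1   2] [0.36043407 0.05823814 1.5898474 ] ((360.43408203125, 58.23814010620117), (0.0, 0.0), 0.0)
[287 166   1   1   1] [0.36043407 0.05823814 1.5898474 ] ((360.43408203125, 58.23814010620117), (0.0, 0.0), 0.0)
[377 170   1   1   1] [0.36043407 0.05823814 1.5898474 ] ((360.43408203125, 58.23814010620117), (0.0, 
[... 5060 characters left out ...]
117), (0.0, 0.0), 0.0)
[393 254   1   1   1] [0.36043407 0.05823814 1.5898474 ] ((360.43408203125, 58.23814010620117), (0.0, 0.0), 0.0)
[291 256   1   1   1] [0.36043407 0.05823814 1.5898474 ] ((360.43408203125, 58.23814010620117), (0.0, 0.0), 0.0)
[405 256   1   1   1] [0.36043407 0.05823814 1.5898474 ] ((360.43408203125, 58.23814010620117), (0.0, 0.0), 0.0)
[272 259   1   1   1] [0.36043407 0.05823814 1.5898474 ] ((360.43408203125, 58.23814010620117), (0.0, 0.0), 0.0)
[296 259   1   1   1] [0.36043407 0.05823814 1.5898474 ] ((360.43408203125, 58.23814010620117), (0.0, 0.0), 0.0)
[403 262   1   1   1] [0.36043407 0.05823814 1.5898474 ] ((360.43408203125, 58.23814010620117), (0.0, 0.0), 0.0)
```

{"api": "drive_tool", "payload": {
  "moves": [-1.1,-1,-0.5,0,87,-2.2,-2,-1,0,87,-3.3,-3,-1.5,0,87,-4.4,-4,-2,0,87,-5.5,-5,-2.75,0,87],
  "squeeze": 30
}}

```text
time_s: 0.72
tool_pos: [0.3307, 0.3761, 0.3301]
tool_rot: [-179.9, -0.0, 164.4]
force: [1.0, 0.3, 0.5]
grip_width: 0.0874
grasp_force: 0.0
```

{"api": "drive_tool", "payload": {
  "moves": [-1.1,-1,0,0,87,-2.2,-2,0,0,87,-3.3,-3,0,0,87,-4.4,-4,0,0,87,-5.5,-5,0,0,87]
}}

```text
time_s: 1.35
tool_pos: [0.489, 0.1252, 0.3301]
tool_rot: [180.0, -0.0, 164.5]
force: [0.7, 0.7, -0.6]
grip_width: 0.0871
grasp_force: 0.0
```

{"api": "drive_tool", "payload": {
  "moves": [-1.1,-1,0,0,87,-2.2,-2,0,0,87,-2.5,-2.1,0,-0.4,87,-2.5,-2.1,0,-0.4,87]
}}

```text
time_s: 1.85
tool_pos: [0.5624, 0.0184, 0.3296]
tool_rot: [-179.9, -0.1, 168.3]
force: [-0.6, 1.1, -1.4]
grip_width: 0.087
grasp_force: 0.0
```

```bash
python3 - <<'E'
from h import *
o=env.get_obs(); print(o["time_s"],o["tool_pos"],o["tool_rot"],o["qpos"],o["force"])
p,d,K,T=cam("wrist"); save("w1.png",p); np.savez("w1.npz",p=p,d=d,K=K,T=T); print(T)
E
```

```text
1.85 [0.56243555 0.01838367 0.32957158] [-1.79949381e+02 -6.49187399e-02  1.68311223e+02] [-34.14796949   6.11154566  32.56652208  86.74414325  -3.25275021
  88.17754188  76.68966949] [-0.59197456  1.09153257 -1.40631428]
[[ 0.20255139  0.9368876   0.28498168  0.48339686]
 [ 0.97926879 -0.19308215 -0.061253    0.03599965]
 [-0.0023623   0.29148055 -0.95657384  0.49141203]
 [ 0.          0.          0.          1.        ]]
```

View pics/w1.png

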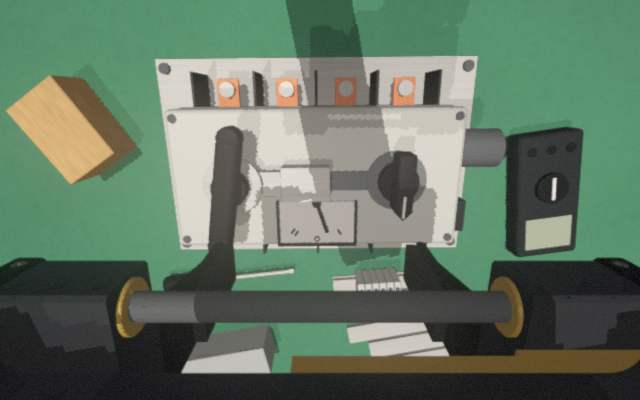

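The wrist picture shows the handle bar at (228,185), the selector at (405,185) with its nose down (+x) at (403,215), the dial pointer from (316,205) to (326,232), and four face screws near (172,118), (460,117), (453,240) and (187,240).

```bash
python3 - <<'E'
from h import *
f=np.load("w1.npz"); p,d,K,T=[f[k] for k in("p","d","K","T")]
W=cloud(d,K,T); z=W[...,2]
s=[ray(K,T,u,v,.129)[:2] for u,v in((172,118),(460,116),(453,239),(187,239))]
s=np.array(s); print("screws",s,"c",s.mean(0), [np.degrees(np.arctan2(*(b-a)[::-1])) for a,b in((s[0],s[1]),(s[3],s[2]))], [np.linalg.norm(b-a) for a,b in((s[0],s[1]),(s[3],s[2]),(s[0],s[3]))])
for n,lo,hi,box in(("handle",.178,.195,(110,255,190,260)),("sel",.165,.18,(130,235,360,440))):
    m=np.zeros(z.shape,bool); m[box[0]:box[1],box[2]:box[3]]=1; m&=(z>lo)&(z<hi)
    q=W[m]; print(n,m.sum(),q.mean(0),cv2.minAreaRect(q[:,:2].astype(np.float32)*1000))
a,b=ray(K,T,315,203,.131),ray(K,T,326,232,.131); print(a,b,np.linalg.norm(b-a),np.degrees(np.arctan2(*(b-a)[1::-1])))
E
```

```text
screws [[ 0.47240849 -0.11491259]
 [ 0.52944915  0.17073997]
 [ 0.66222784  0.15137067]
 [ 0.60202513 -0.14114938]] c [0.56652765 0.01651217] [np.float64(78.70739729206554), np.float64(78.37050103488649)] [np.float64(0.29129198526665445), np.float64(0.29865087385748196), np.float64(0.13224538585916848)]
handle 2914 [ 0.54076307 -0.06395427  0.18669272] ((545.5501708984375, -67.15386962890625), (22.506139755249023, 117.79255676269531), 69.34245300292969)
sel 1244 [0.57662536 0.09845946 0.17180637] ((579.892822265625, 98.52957153320312), (18.20972442626953, 64.76612091064453), 77.0532455444336)
[0.58911224 0.00860627 0.131     ] [0.62447128 0.01363457 0.131     ] 0.035714771832564246 8.093593697515617
```

{"api": "drive_tool", "payload": {
  "moves": [-0.06,1.2,1,0.1,60,-0.06,2.05,2,0.1,50,-0.06,2.05,3,0.1,45,-0.06,2.05,4,0.1,40,-0.06,2.05,4.45,0.1,40]
}}

```text
time_s: 2.52
tool_pos: [0.5789, 0.1008, 0.15]
tool_rot: [-179.9, -0.2, 167.6]
force: [-1.1, 0.0, -0.2]
grip_width: 0.0454
grasp_force: 0.0
```

{"api": "drive_tool", "payload": {
  "moves": [0,0,0,0,40,0,0,0,0,40,0,0,0,0,14,0,0,0,0,14,0,0,0,0,14]
}}

```text
time_s: 3.15
tool_pos: [0.5812, 0.098, 0.1529]
tool_rot: [-179.9, 0.0, 167.5]
force: [-1.5, -3.3, 2.1]
grip_width: 0.0184
grasp_force: 1.7
```

{"api": "drive_tool", "payload": {
  "moves": [0,0,0,0,14,0,0,0,1,14,0,0,0,2,14,0,0,0,3,14,0,0,0,4,14],
  "squeeze": 30
}}

```text
time_s: 3.78
tool_pos: [0.5816, 0.0984, 0.1529]
tool_rot: [180.0, 0.1, 127.1]
force: [-0.8, -2.8, 3.0]
grip_width: 0.0174
grasp_force: 30.0
```

{"api": "drive_tool", "payload": {
  "moves": [0,0,0,1,14,0,0,0,2,14,0,0,0,3,14,0,0,0,4,14,0,0,0,4.6,14]
}}

```text
time_s: 4.4
tool_pos: [0.5825, 0.0987, 0.1529]
tool_rot: [179.8, 0.0, 81.3]
force: [2.1, -2.0, 1.4]
grip_width: 0.0181
grasp_force: 30.0
```

{"api": "drive_tool", "payload": {
  "moves": [0,0,0,0.4,14,0,0,0,0.4,14]
}}

```text
time_s: 4.65
tool_pos: [0.5826, 0.0987, 0.1529]
tool_rot: [179.8, 0.0, 77.6]
force: [5.1, -3.3, 1.3]
grip_width: 0.0177
grasp_force: 30.2
```

```bash
python3 - <<'E'
from h import *
o=env.get_obs(); print(o["time_s"],o["tool_pos"],o["tool_rot"],o["qpos"],o["force"],o["wrist_torque"])
E
```

```text
4.65 [0.58260207 0.098652   0.15290462] [1.79790516e+02 1.40427375e-02 7.75942246e+01] [-47.29878474  16.17736917  41.50678426  98.55179229 -11.29015792
  69.36688008 -15.35542783] [ 5.0624899  -3.26429227  1.26457124] [-0.80198648 -0.72807145  0.61512151]
```

{"api": "drive_tool", "payload": {
  "moves": [0,0,0,0,40,0,0,0,0,40,0,0,-1.2,0,40,0,0,-2.5,0,50,-1.5,0,-2.5,-1,60]
}}

```text
time_s: 5.28
tool_pos: [0.5703, 0.0464, 0.2557]
tool_rot: [179.7, -0.2, 88.3]
force: [-0.4, -0.9, -0.8]
grip_width: 0.0528
grasp_force: 0.0
```

{"api": "drive_tool", "payload": {
  "moves": [-0.4,0.3,0,-1,60,-0.7,0.4,0,-2,60,-1.4,0.5,0,-3,60,-2.1,0.5,0,-4,60,-2.7,0.54,0,-5,60]
}}

```text
time_s: 5.9
tool_pos: [0.5842, -0.0685, 0.2518]
tool_rot: [-180.0, -0.1, 137.8]
force: [-0.8, -0.3, -0.6]
grip_width: 0.0598
grasp_force: 0.0
```

{"api": "drive_tool", "payload": {
  "moves": [0,0,0,-1,60,0,0,0,-2,60,0,0,0,-2,60]
}}

```text
time_s: 6.28
tool_pos: [0.5844, -0.0675, 0.2518]
tool_rot: [180.0, -0.1, 157.4]
force: [0.9, -0.6, 0.8]
grip_width: 0.0603
grasp_force: 0.0
```

```bash
python3 - <<'E'
from h import *
o=env.get_obs(); print(o["time_s"],o["tool_pos"],o["tool_rot"],o["qpos"],o["force"])
p,d,K,T=cam("wrist"); save("w2.png",p); np.savez("w2.npz",p=p,d=d,K=K,T=T)
p,d,K,T=cam("top"); save("t2.png",cv2.resize(p[150:270,260:420],None,fx=4,fy=4)); np.savez("t2.npz",p=p,d=d,K=K,T=T)
E
```

```text
6.275 [ 0.58443278 -0.06754669  0.25184667] [ 1.79963701e+02 -9.30407132e-02  1.57407665e+02] [-29.69601366  11.58587574  39.27244681  91.00518132  -7.47192744
  80.14194253  77.70417747] [ 0.90531959 -0.57352603  0.80404237]
```

View pics/w2.png

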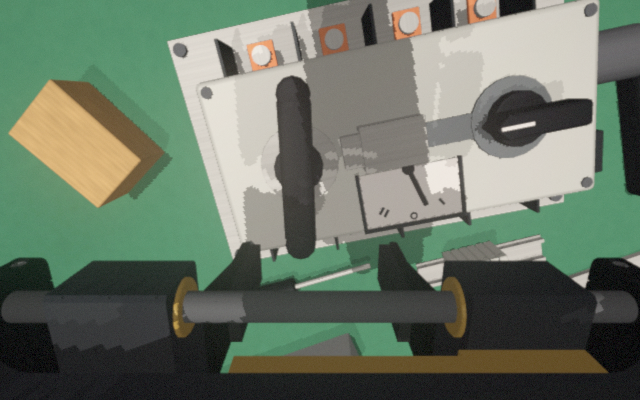

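The wrist picture shows the T-handle bar from (293,80) to (300,255). The selector nose now points to the handle, with its white mark at (518,127), and the bolt is withdrawn toward the bridge.

```bash
python3 - <<'E'
from h import *
f=np.load("w2.npz"); p,d,K,T=[f[k] for k in("p","d","K","T")]
W=cloud(d,K,T); z=W[...,2]
for n,lo,hi,box in(("handle",.178,.195,(60,270,265,330)),("sel",.165,.18,(80,150,470,600))):
    m=np.zeros(z.shape,bool); m[box[0]:box[1],box[2]:box[3]]=1; m&=(z>lo)&(z<hi)
    q=W[m]; print(n,m.sum(),q.mean(0),cv2.minAreaRect(q[:,:2].astype(np.float32)*1000))
E
```

```text
handle 5752 [ 0.54468728 -0.0664182   0.18697171] ((548.5480346679688, -68.28254699707031), (22.113262176513672, 123.36915588378906), 69.34300231933594)
sel 2546 [0.58139757 0.09996936 0.17173246] ((582.0908813476562, 99.43092346191406), (64.44892883300781, 18.32329750061035), 78.88208770751953)
```

{"api": "drive_tool", "payload": {
  "moves": [0.82,-0.365,0,-0.2,50,0.82,-0.365,0.7,-0.2,45,0.82,-0.365,1.7,-0.2,45,0.82,-0.365,2.07,-0.2,45,0.82,-0.365,2.07,-0.2,45]
}}

```text
time_s: 7.0
tool_pos: [0.5486, -0.069, 0.169]
tool_rot: [-179.9, -0.1, 159.4]
force: [0.6, 0.7, 0.8]
grip_width: 0.0448
grasp_force: 0.0
```

{"api": "drive_tool", "payload": {
  "moves": [0,0,0,0,45,0,0,0,0,18,0,0,0,0,18,0,0,0,0,18,0,0,0,0,18],
  "squeeze": 45
}}

```text
time_s: 7.62
tool_pos: [0.5492, -0.0693, 0.1698]
tool_rot: [180.0, 0.0, 159.5]
force: [0.0, 0.1, 1.1]
grip_width: 0.0217
grasp_force: 45.0
```

{"api": "drive_tool", "payload": {
  "moves": [0,0,0.03,0,18,0,0,0.06,0,18,0,0,0.09,0,18,0,0,0.09,0,18]
}}

```text
time_s: 8.12
tool_pos: [0.5492, -0.0693, 0.1667]
tool_rot: [180.0, 0.0, 159.5]
force: [-1.4, -0.3, 6.8]
grip_width: 0.0216
grasp_force: 45.0
```

{"api": "drive_tool", "payload": {
  "moves": [0,0,0.03,0,18,0,0,0.06,0,18,0,0,0.06,0,18]
}}

```text
time_s: 8.5
tool_pos: [0.5493, -0.0693, 0.1654]
tool_rot: [179.9, 0.0, 159.5]
force: [-4.4, 0.9, 12.5]
grip_width: 0.0219
grasp_force: 45.0
```

{"api": "drive_tool", "payload": {
  "moves": [0,0,0.01,0.4,18,0,0,0.01,0.8,18,0,0,0.01,1.2,18,0,0,0.01,1.2,18]
}}

```text
time_s: 9.0
tool_pos: [0.5494, -0.0693, 0.1653]
tool_rot: [179.9, 0.0, 147.4]
force: [-4.4, -0.2, 14.1]
grip_width: 0.022
grasp_force: 45.0
```

{"api": "drive_tool", "payload": {
  "moves": [0,0,0,0.4,18,0,0,0,0.8,18,0,0,0,1.2,18,0,0,0,1.2,18]
}}

```text
time_s: 9.5
tool_pos: [0.5494, -0.0693, 0.1653]
tool_rot: [179.9, 0.0, 135.4]
force: [-5.2, 1.0, 14.4]
grip_width: 0.0214
grasp_force: 45.0
```

{"api": "drive_tool", "payload": {
  "moves": [0,0,0,0.4,18,0,0,0,0.8,18,0,0,0,1.2,18,0,0,0,1.2,18]
}}

```text
time_s: 10.0
tool_pos: [0.5495, -0.0692, 0.1653]
tool_rot: [179.9, -0.0, 123.4]
force: [-4.4, -0.0, 14.4]
grip_width: 0.0217
grasp_force: 45.0
```

{"api": "drive_tool", "payload": {
  "moves": [0,0,0,0.4,18,0,0,0,0.8,18,0,0,0,1.2,18,0,0,0,1.2,18]
}}

```text
time_s: 10.5
tool_pos: [0.5495, -0.0691, 0.1643]
tool_rot: [179.9, -0.0, 111.4]
force: [-2.6, 0.3, 7.2]
grip_width: 0.0221
grasp_force: 45.0
```

{"api": "drive_tool", "payload": {
  "moves": [0,0,0.03,0,18,0,0,0.06,0,18,0,0,0.06,0,18]
}}

```text
time_s: 10.88
tool_pos: [0.5496, -0.0693, 0.1629]
tool_rot: [179.9, -0.0, 111.4]
force: [-4.6, 0.3, 14.2]
grip_width: 0.0215
grasp_force: 45.1
```

{"api": "drive_tool", "payload": {
  "moves": [0,0,0.03,0,18,0,0,0.06,0,18,0,0,0.06,0,18]
}}

```text
time_s: 11.25
tool_pos: [0.5496, -0.0693, 0.1613]
tool_rot: [179.9, -0.1, 111.4]
force: [-6.2, 1.3, 15.9]
grip_width: 0.0213
grasp_force: 45.1
```

```bash
cat > bar.py <<'E'
from h import *
o=env.get_obs(); print(o["time_s"],o["tool_pos"],o["tool_rot"][2],o["force"],o["wrist_torque"])
for n in("top","wrist"):
    p,d,K,T=cam(n); W=cloud(d,K,T); r=W-np.array([.5488,-.0687,0]); rr=np.hypot(r[...,0],r[...,1])
    a=np.radians(o["tool_rot"][2]); al=r[...,0]*np.cos(a)+r[...,1]*np.sin(a); ac=-r[...,0]*np.sin(a)+r[...,1]*np.cos(a)
    m=(abs(ac)<.006)&(abs(al)>.02)&(abs(al)<.058)&(W[...,2]>.16)&(W[...,2]<.195)&(d>0)
    z=W[...,2][m]; print(n,m.sum(),np.percentile(z,[10,50,90]) if m.sum() else "")
save("w3_%05d.png"%int(o["time_s"]*100),p)
E
python3 bar.py; python3 - <<'E'
from h import *
for n in("t2.npz","w2.npz"):
    f=np.load(""+n); W=cloud(f["d"],f["K"],f["T"]); r=W-np.array([.5488,-.0687,0])
    a=np.radians(159.4); al=r[...,0]*np.cos(a)+r[...,1]*np.sin(a); ac=-r[...,0]*np.sin(a)+r[...,1]*np.cos(a)
    m=(abs(ac)<.006)&(abs(al)>.02)&(abs(al)<.058)&(W[...,2]>.16)&(W[...,2]<.195)
    print(n,m.sum(),np.percentile(W[...,2][m],[10,50,90]) if m.sum() else "")
E
```

```text
11.25 [ 0.54963625 -0.06925763  0.16132435] 111.41655716981568 [-6.22749822  1.29973909 15.85749581] [ 0.08219146  1.45327528 -0.33363113]
top 31 [0.17603827 0.18066417 0.18408151]
wrist 3161 [0.17833026 0.17906936 0.17982413]
t2.npz 0 
w2.npz 2064 [0.18676187 0.18758852 0.18840071]
```

{"api": "drive_tool", "payload": {
  "moves": [0,0,0,-0.2,18,0,0,0.03,-0.2,18,0,0,0.06,-0.2,18,0,0,0.06,-0.2,18]
}}

```text
time_s: 11.85
tool_pos: [0.5496, -0.0692, 0.1585]
tool_rot: [179.9, -0.1, 113.4]
force: [-5.2, 0.8, 15.3]
grip_width: 0.0219
grasp_force: 45.1
```

```bash
python3 bar.py
```

```text
11.85 [ 0.54960239 -0.06923536  0.158488  ] 113.42505684607768 [-5.22846889  0.75491648 15.27642355] [ 0.11635236  1.31441461 -0.23802488]
top 30 [0.17376794 0.17715566 0.17933645]
wrist 3175 [0.17557885 0.17634034 0.17708688]
```

{"api": "drive_tool", "payload": {
  "moves": [0,0,0.03,0,18,0,0,0.06,0,18,0,0,0.06,0,18]
}}

```text
time_s: 12.32
tool_pos: [0.5496, -0.0692, 0.1562]
tool_rot: [179.9, -0.1, 113.4]
force: [-6.0, 0.9, 16.8]
grip_width: 0.0217
grasp_force: 45.1
```

{"api": "drive_tool", "payload": {
  "moves": [0,0,0.02,0,18,0,0,0.04,0,18,0,0,0.04,0,18]
}}

```text
time_s: 12.7
tool_pos: [0.5497, -0.0693, 0.1556]
tool_rot: [179.9, -0.1, 113.4]
force: [-7.7, 1.7, 23.3]
grip_width: 0.022
grasp_force: 45.1
```

```bash
python3 bar.py
```

```text
12.7 [ 0.54967748 -0.06929395  0.15557514] 113.42077243150273 [-7.68740252  1.74702256 23.28215124] [ 0.18264294  2.03707947 -0.29741388]
top 32 [0.1701708  0.1732328  0.17723476]
wrist 3160 [0.17282394 0.17358657 0.17431655]
```

{"api": "drive_tool", "payload": {
  "moves": [0,0,-0.02,0.8,18,0,0,-0.02,1.6,18,0,0,-0.02,2.4,18,0,0,-0.02,3.2,18,0,0,-0.02,4,18],
  "squeeze": 55
}}

```text
time_s: 13.42
tool_pos: [0.5499, -0.0692, 0.1556]
tool_rot: [179.9, -0.1, 73.3]
force: [-4.3, 0.4, 17.8]
grip_width: 0.0213
grasp_force: 55.1
```

{"api": "drive_tool", "payload": {
  "moves": [0,0,0,0.8,18,0,0,0,1.6,18,0,0,0,2.4,18,0,0,0,3.2,18,0,0,0,4,18]
}}

```text
time_s: 14.05
tool_pos: [0.5501, -0.0694, 0.1556]
tool_rot: [180.0, -0.1, 33.3]
force: [-5.6, 1.7, 18.9]
grip_width: 0.0214
grasp_force: 55.1
```

{"api": "drive_tool", "payload": {
  "moves": [0,0,0,0.8,18,0,0,0,1.6,18,0,0,0,2,18,0,0,0,2,18]
}}

```text
time_s: 14.55
tool_pos: [0.5501, -0.0696, 0.1556]
tool_rot: [-180.0, -0.1, 13.5]
force: [-5.5, -0.1, 19.8]
grip_width: 0.0217
grasp_force: 55.0
```

```bash
python3 bar.py; python3 - <<'E'
from h import *
p,d,K,T=cam("top"); save("t4.png",cv2.resize(p[160:240,290:390],None,fx=6,fy=6,interpolation=cv2.INTER_CUBIC))
p,d,K,T=cam("wrist"); save("w4.png",p); np.savez("w4.npz",p=p,d=d,K=K,T=T)
print(env.get_obs()["qpos"])
E
```

```text
14.55 [ 0.55011516 -0.06955785  0.15561701] 13.494310477664119 [-5.52501704 -0.12916468 19.79666662] [0.02550357 1.47222332 0.18653451]
top 0 
wrist 3168 [0.17286901 0.17360865 0.17436397]
[-46.45716488  14.07596856  58.49887786 103.68983689 -12.88697226
  69.22694718 -60.60998058]
```

View pics/w4.png

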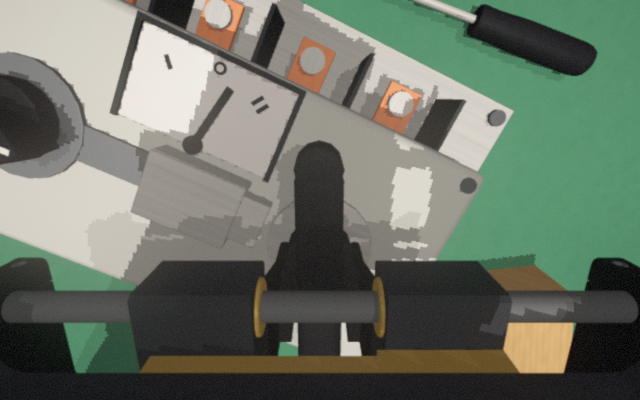

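The dial is clear: pivot (192,145), tip (229,90), two-stroke mark (261,104), ring (220,68).

```bash
cat > ptr.py <<'E'
from h import *
import sys
def ang(K,T,pts,z=.131):
    P=[ray(K,T,*q,z)[:2] for q in pts]; 
    for b in P[1:]:
        v=b-P[0]; a=np.degrees(np.arctan2(v[1],v[0])); print("len",np.linalg.norm(v),"ind",np.radians(36-(a+11.3)))
E
python3 - <<'E'
from ptr import *
f=np.load("w4.npz"); print(f["K"].shape); ang(f["K"],f["T"],[(192,145),(229,90),(261,104),(220,68),(168,62)])
E
```

```text
(3, 3)
len 0.03538043500167835 ind 0.8594998220245815
len 0.043219177282098516 ind 1.2585406947966864
len 0.042384602053541165 ind 0.6364475609823854
len 0.041802648303586765 ind 0.013306978940074404
```

{"api": "drive_tool", "payload": {
  "moves": [0,0,0,0.8,18,0,0,0,1.6,18,0,0,0,2.4,18,0,0,0,3.2,18,0,0,0,3.8,18]
}}

```text
time_s: 15.38
tool_pos: [0.55, -0.0698, 0.1556]
tool_rot: [-180.0, -0.1, -24.7]
force: [-5.8, 0.3, 20.0]
grip_width: 0.0215
grasp_force: 55.1
```

{"api": "drive_tool", "payload": {
  "moves": [0,0,0,0.7,18,0,0,0,1.2,18,0,0,0,1.6,18,0,0,0,1.6,18]
}}

```text
time_s: 15.88
tool_pos: [0.55, -0.0699, 0.1556]
tool_rot: [-179.9, -0.1, -40.5]
force: [-5.2, -0.4, 20.2]
grip_width: 0.022
grasp_force: 55.0
```

```bash
python3 - <<'E'
from h import *
p,d,K,T=cam("wrist"); save("w5.png",p); np.savez("w5.npz",p=p,d=d,K=K,T=T)
print(env.get_obs()["qpos"])
E
```

```text
[ -52.78612178   17.50461123   67.43261936  103.80552841  -17.21509394
   70.07108879 -110.81365034]
```

View pics/w5.png

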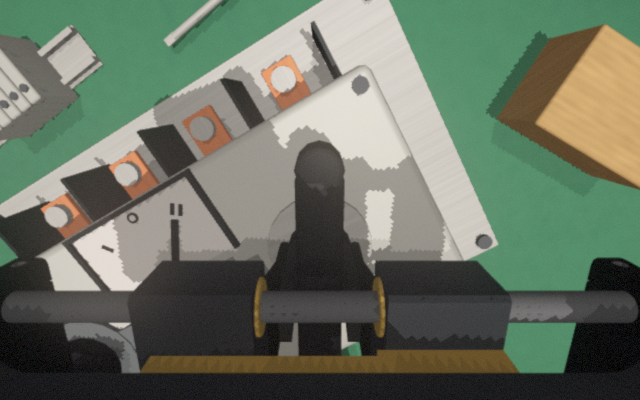

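The tip is at (174,221), just beside the two-stroke mark at (176,210); the pivot is hidden.

```bash
python3 - <<'E'
from ptr import *
f=np.load("w4.npz"); c=ray(f["K"],f["T"],192,145,.131)
g=np.load("w5.npz")
for q in((174,221),(176,210),(132,217),(106,248)):
    v=ray(g["K"],g["T"],*q,.131)-c; print(np.hypot(*v[:2]),np.radians(36-11.3-np.degrees(np.arctan2(v[1],v[0]))))
E
```

```text
0.03541157743797336 1.2313624061546864
0.04215637277566583 1.26235813814402
0.042736997441281524 0.6462077993854711
0.042584638848858616 0.018696753844890716
```

{"api": "drive_tool", "payload": {
  "moves": [0,0,0,0.35,18,0,0,0,0.35,18,0,0,0,0.35,18]
}}

```text
time_s: 16.3
tool_pos: [0.5499, -0.07, 0.1556]
tool_rot: [-179.9, -0.0, -44.0]
force: [-6.1, 0.2, 20.5]
grip_width: 0.0219
grasp_force: 55.0
```

```bash
python3 - <<'E'
from ptr import *
f=np.load("w4.npz"); c=ray(f["K"],f["T"],192,145,.131)
p,d,K,T=cam("wrist"); save("w6.png",p); np.savez("w6.npz",p=p,d=d,K=K,T=T); print(env.get_obs()["tool_rot"],env.get_obs()["wrist_torque"])
save("w6c.png",cv2.resize(p[180:280,100:260],None,fx=4,fy=4))
E
```

```text
[-1.79937509e+02 -4.71829734e-02 -4.39868529e+01] [-0.06048148  1.77970667  0.25317128]
```

View pics/w6c.png

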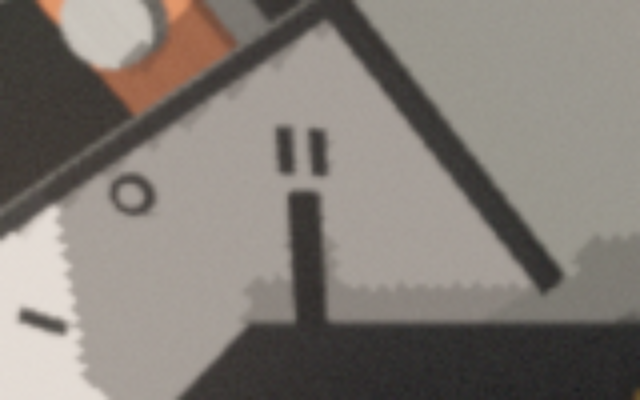

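The pointer tip points midway between the two-stroke bars, so it is on the mark. Next I let the handle out.

{"api": "drive_tool", "payload": {
  "moves": [0,0,-0.02,-0.3,18,0,0,-0.12,-0.3,18,0,0,-0.22,-0.3,18,0,0,-0.32,-0.3,18,0,0,-0.39,-0.3,18]
}}

```text
time_s: 16.98
tool_pos: [0.5497, -0.0698, 0.1693]
tool_rot: [-180.0, -0.1, -41.0]
force: [-1.4, -1.3, 5.3]
grip_width: 0.0217
grasp_force: 55.0
```

{"api": "drive_tool", "payload": {
  "moves": [0,0,0,0,18,0,0,0,0,30,0,0,0,0,42,0,0,0,0,42,0,0,-0.5,0,42]
}}

```text
time_s: 17.6
tool_pos: [0.5478, -0.0689, 0.1877]
tool_rot: [179.9, 0.1, -41.0]
force: [1.1, 0.5, 1.0]
grip_width: 0.0414
grasp_force: 0.0
```

{"api": "drive_tool", "payload": {
  "moves": [0,0,-1,0,42,0,0,-2,0,42,0,0,-3,0,42,0,0,-3,0,42]
}}

```text
time_s: 18.1
tool_pos: [0.5509, -0.0701, 0.3125]
tool_rot: [-179.7, -0.3, -41.0]
force: [0.6, 0.2, -1.3]
grip_width: 0.0425
grasp_force: 0.0
```

```bash
python3 bar.py; python3 - <<'E'
from h import *
p,d,K,T=cam("wrist"); save("w7.png",p); np.savez("w7.npz",p=p,d=d,K=K,T=T)
E
```

```text
18.1 [ 0.55091551 -0.07006153  0.31251729] -41.04173819889682 [ 0.60200823  0.17187793 -1.26512673] [-0.00380068  0.19631067  0.01388347]
top 34 [0.18307473 0.18729216 0.19121607]
wrist 1214 [0.18663703 0.18755837 0.1884495 ]
```

View pics/w7.png

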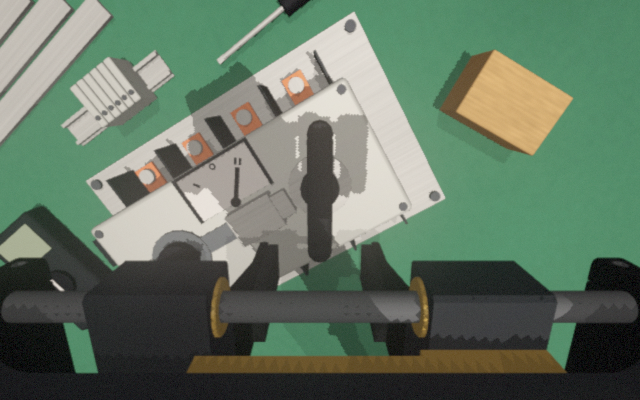

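The handle is back out (bar top at 187.6 mm). The pointer, from (236,202) to (237,168), aims at the two-stroke mark at (237,161), and nothing else has moved.

```bash
python3 -c "
from cell import env
print(env.sign_off())"
```

```text
the job is handed in; nothing more can be done
None
```

The job is handed in at about 18 s: selector at hand, pointer on the two-stroke mark, T-handle sprung back out, the gripper clear, and the other things on the bench not touched.

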